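Hold the amber reference cell in the photometer beam

ROBOT

A 6-joint arm with a two-finger parallel gripper is mounted at the origin on a cart in front of the work surface, level with it; the furniture and walls round the work are solid. World frame = base frame: x ahead of the robot, y to its left, z up, the work surface at z = 0. Lengths are in mm, angles in rad, forces in N, time in s.
With the tool pointing down it reaches from about 350 to 875 mm from the base axis. Payload 4.2 kg.
Tool frame: the origin (TCP) lies between the finger pads; the fingertips stand 17 mm ahead of it and the grasp point (between the pads) lies 2 mm behind it; z points along the fingers, y is the line along which they close (so a half turn about z gives the same grasp; the last joint's range is limited). The gripper opens to 85 mm and grips with 20 to 120 N. Pads are 22 mm wide; open, the fingers measure 114 mm over their backs; the gripper's body (76 mm by 85 mm) begins 54 mm behind the grasp point. The pads swing forward as they close: fully open they stand 13 mm farther back than shut.
Start: joints at [1.602, 0.385, 0.008, 0, -1.194, -0.259], TCP at [141.115, 608.84, 248.312] pointing down, gripper open.
Joint ranges: [-3.14, 3.14], [-1.21, 2.06], [-1.07, 1.41], [-3.16, 2.05], [-2.99, -0.16], [-3.1, 3.1]. Speed limits (rad/s): [2.79, 2.79, 3.14, 3.14, 3.14, 3.14].

INTERFACE

Orientations are given as a unit quaternion [x, y, z, w].
In Python, from bench import arm, get_image, get_calibration gives the robot as it stands (arm), with the cameras as plain functions.
- The arm moves only by the shell command python3 jog.py 'ROWS' [OPENING]. ROWS is rows parted by semicolons, their numbers by spaces, 1 to 10 of them, each of 6 numbers: dx, dy, dz in mm, then a rotation vector rx, ry, rz in rad; each row is the pose to reach, as a shift and turn from the pose commanded when the command began, along the tool's axes at that moment; what a row does not reach only later rows make up. A row lasts 1/10 s, in which the tool goes at most 50 mm and 0.15 rad, less where a joint would pass 70% of its speed; a pose out of reach is approached as far as the arm can. OPENING is the finger opening in mm, set as the command begins (- or left out keeps the last). The fingers move at their own pace and stop on an object; the grip force is fixed at half the most. Time passes only in rows, so rows that do not move let the fingers close. It prints the time, the measured TCP pose, the force, the opening and the grip force at its end.
- arm.read_state(): the state, without advancing time (a new reading comes with each control period).
- get_image(name): name is "side" or "top"; returns the picture (480x640x3 uint8, blue, green, red); there is no depth.
- get_calibration(name): a dict with "K" (3x3 intrinsics, pixels), "rvec" (rotation vector, rad) and "tvec" (3), from world to camera coordinates, as OpenCV has them. Camera axes: x right, y down, z forward; pixel columns grow to the right and rows downward; lengths in mm; the calibration is good to about 2 mm. A picture is of the moment at which its call begins. get_calibration takes no time and is no camera call.
- arm.job_done(): hands the job in; it is judged then, once.
The state is a dict: "clock": time; "joints": joint angles; "joint_vel": joint speeds; "joint_efforts": joint torques, N m; "position": TCP position; "ee_rot": TCP orientation; "contact_force": force on the tool from outside, world axes, zero at the start; "wrist_torque": the same for the moment, N m; "gripper_width": finger opening in mm; "grasp_force": force on a finger pad.
Only numpy, scipy, OpenCV 4.12 (cv2) and the standard library are available. Lean on these libraries where they do the work, as an engineer would, in place of code of your own. Each camera call takes 0.05 s, during which the arm holds its last target. There are 200 camera calls.

TASK

First open the lamp shutter on the photometer rig: slide its orange grip fully home against the end stop with the green mark, the one away from the robot. Then take the amber glass cell out of the white rack, gripping it only by its two white frosted faces and never touching the clear glass faces, and hold it upright in the light path, with the clear faces square to the beam, midway between lamp and detector, the middle of its window (20 mm above the cell's foot) centred on the beam. Finish while still holding it there, still, free of the rig, with the shutter open; leave the green and the blue cell standing in the rack.

Things in the scene. Friction and masses are not known exactly. Their poses are not given: they have to be found in the camera images.
- rig: Photometer rig, fixed: black deck 100 (x) x 250 (y) x 10 mm, origin at the centre of its underside. Beam along y at x = 0, z = 60 mm. Grey lamp house at x -50..50, y -119..-69, top z = 78, shutter track on top (to z = 86). Grey detector at x -30..30, y 72..116, top z = 78, black tube (radius 15) from it to y = 59. Shutter blade at y = -65. White outline on the deck under mid-beam.
- beam_mid (a point): The point on the beam axis midway in the gap, in rig coordinates (0, 0, 60) mm. Its axes are those of the rig: y along the beam, z up, x across it (away from the robot at yaw 0).
- shutter (a joint): Shutter slide of the lamp, metres along the rig's +x: 0 = closed, 0.040 = fully open against the end stop with the green mark (the +x end). It stays where it is left; friction about 2 N.
- shutter_grip (a point): Centre of the top face of the orange shutter grip, a block 14 (x) x 18 (y) mm standing 26 mm tall on a black carriage 30 mm long in x; moves with the shutter. At shutter = 0 this point is at (-20, -94, 113.5) mm in the rig frame. Its axes are those of the rig.
- rack: White rack block 50 (x) x 150 (y) x 16 mm, fixed to the bench, origin at the centre of its underside. Three pockets 10 mm deep in a row along its y, 48 mm apart; pocket floors at z = 6 mm, 1 mm clearance to a cell all round.
- amber_cell: Amber solid-glass cell 14 (x) x 20 (y) x 58 mm tall, about 40 g, in one of the three pockets, its x along the rack's x; origin at the centre of its foot. White frosted faces: +x and -x, 14 mm apart, from the foot to 51 mm up. Clear glass faces: +y and -y. The top 8 mm is a black stopper 11 x 17 mm.
- amber_cell_frosted: The two white frosted plates of the amber cell (19 mm wide, 2 mm thick, at x = -7..-5 and 5..7 mm); same origin and axes as the cell. They stand 2 mm proud of the clear glass on each side, so a pad lying on a plate does not touch the glass.
- amber_cell_clear: The clear amber glass of the amber cell, 10 (x) x 20 (y) mm, from 2 to 50 mm above the foot; same origin and axes as the cell. Its faces at y = -10 and 10 mm must not be touched.
- amber_cell_window (a point): Centre of the amber cell's window, on its axis 20 mm above its foot; axes as the cell. This point belongs at beam_mid, the cell's y along the beam (either way round).
- green_cell: A like cell of green glass, to be left in the rack; origin at the centre of its foot.
- blue_cell: A like cell of blue glass, to be left in the rack; origin at the centre of its foot.

How it is judged:
By the outcome, as a careful person would: the job done as asked, in the order asked, and still so for the second after the job is handed in, while the arm keeps its last pose, push and grip.
It also fails if it takes over 48 s, if anything falls off the work surface, if the arm or the gripper's body presses on something with over 40 N, if the wrist force passes 120 N, or if a joint passes its speed limit or range.

## Working session

There is one attempt and no reset: what is moved stays moved. The work goes in short steps, Python scripts to look and compute and a shell command to move; the robot and the scene stay as the last step left them, time stands still between calls to the robot, and variables do not carry over. Pictures are saved under pics/ and viewed, at most 10 in all, crops included, and the job is handed in when it is done.

```bash
ls; mkdir -p pics
python3 - <<'E'
from bench import arm, get_image, get_calibration
import cv2
for n in ("top","side"):
    im=get_image(n); cv2.imwrite(f"pics/{n}0.png",im)
    c=get_calibration(n); print(n,c)
s=arm.read_state(); print(s)
E
```

```text
bench.py
jog.py
pics
top {'K': array([[526.55219226,   0.        , 316.40374524],
       [  0.        , 526.55219226, 238.61226374],
       [  0.        ,   0.        ,   1.        ]]), 'rvec': array([ 2.15811278, -2.20817417,  0.06455269]), 'tvec': array([  30.6369242 ,  484.2475555 , 1387.44482786])}
side {'K': array([[442.62576709,   0.        , 320.56662613],
       [  0.        , 442.62576709, 238.59756151],
       [  0.        ,   0.        ,   1.        ]]), 'rvec': array([ 2.11940783, -0.62391605,  0.33452343]), 'tvec': array([-388.20523709,  236.2867759 ,  809.46285749])}
{'clock': 0.1, 'joints': array([ 1.60158742e+00,  3.85492207e-01,  6.80362389e-03, -4.05652694e-04,
       -1.19404354e+00, -2.58579434e-01]), 'joint_vel': array([ 0.00134482, -0.00175442,  0.00349917,  0.00183304,  0.00133975,
       -0.00077386]), 'joint_efforts': array([-8.02963514e-04, -3.93320060e+01,  1.88930190e+01,  4.19797540e+00,
       -2.56967236e-03,  6.50203432e-06]), 'position': array([141.03093764, 608.38946629, 247.34383951]), 'ee_rot': array([ 9.93512080e-01, -1.13722354e-01, -4.70064434e-05,  9.84965870e-04]), 'contact_force': array([ 0.14605764, -0.04981837,  1.18484431]), 'wrist_torque': array([ 0.00092394, -0.03105351,  0.00894873]), 'grasp_force': 0.0, 'gripper_width': 85.34550329496179}
```

View pics/top0.png

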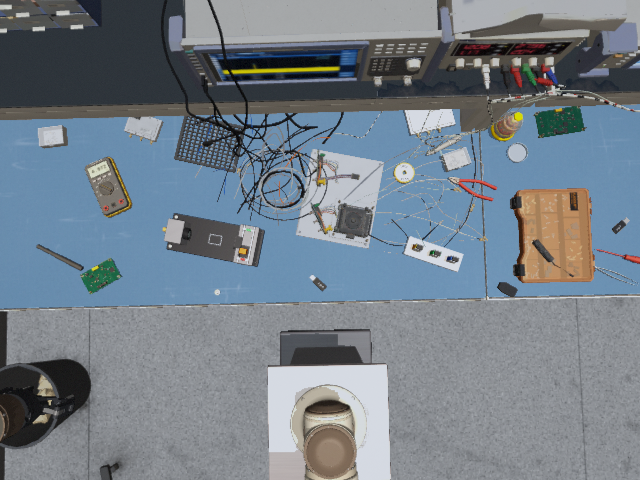

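View pics/side0.png

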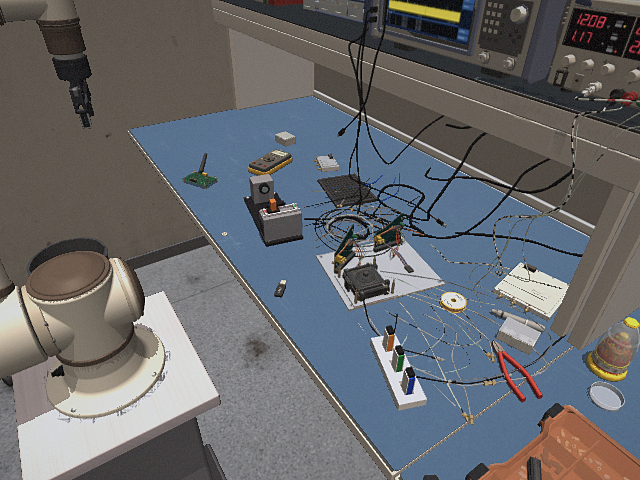

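The top view shows the rig around (213,240), lamp on its right with the grip near (243,245), and the rack at (434,252) with cells at (417,247), (434,253) and (453,260). In the side view amber is the cell at (389,337), so it is the +y one. I'll measure next.

```bash
cat > h.py <<'E'
import numpy as np, cv2
from bench import arm, get_image, get_calibration
def cal(n):
    c=get_calibration(n); return c["K"],cv2.Rodrigues(np.array(c["rvec"]))[0],np.array(c["tvec"]).ravel()
def ray(n,px):
    K,R,t=cal(n); d=R.T@np.linalg.inv(K)@np.array([*px,1.]); return -R.T@t,d/np.linalg.norm(d)
def onz(n,px,z):
    o,d=ray(n,px); return o+d*(z-o[2])/d[2]
def proj(n,p):
    K,R,t=cal(n); q=K@(R@np.array(p,float)+t); return q[:2]/q[2]
def two(p,q):
    A=[];b=[]
    for n,px in(("top",p),("side",q)):
        o,d=ray(n,px); M=np.eye(3)-np.outer(d,d); A.append(M); b.append(M@o)
    return np.linalg.lstsq(np.vstack(A),np.hstack(b),rcond=None)[0]
E
python3 - <<'E'
import cv2,numpy as np
t=cv2.imread("pics/top0.png"); s=cv2.imread("pics/side0.png")
f=lambda im,x,y,w,h,k:cv2.resize(im[y:y+h,x:x+w],None,fx=k,fy=k,interpolation=cv2.INTER_NEAREST)
a=f(t,155,205,115,70,6.5)[:, :747]; b=f(t,395,225,75,50,5)
a=f(t,155,205,115,70,4); b=f(t,397,230,70,45,4)
c=f(s,240,165,70,85,4); d=f(s,365,315,70,95,3)
C=np.zeros((600,800,3),np.uint8)
def put(i,x,y):
    h,w=i.shape[:2]; h=min(h,600-y);w=min(w,800-x); C[y:y+h,x:x+w]=i[:h,:w]
put(a,0,0);put(b,0,290);put(c,470,0);put(d,470,345)
cv2.imwrite("pics/crop0.png",C)
E
```

```text
(no output)
```

View pics/crop0.png

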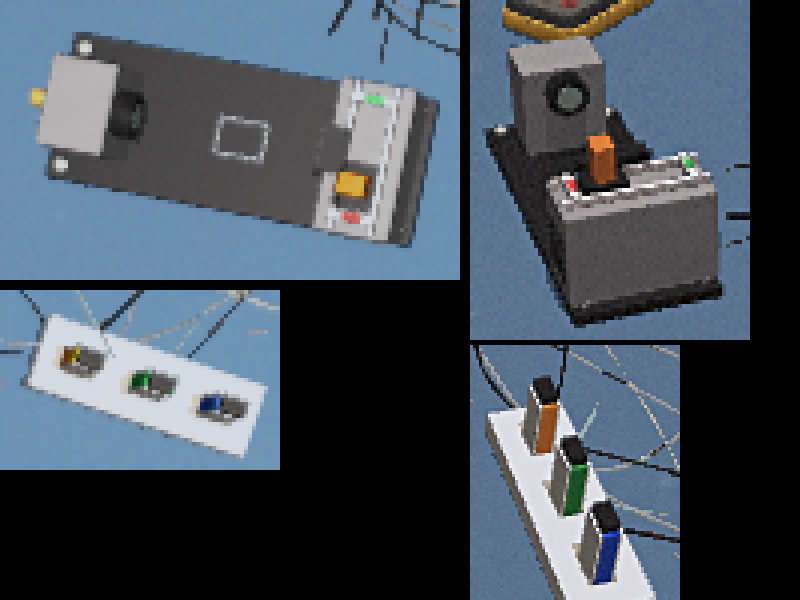

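The crop shows the outline at crop (242,139), the grip at the red (closed, −x) end, and the detector bore in the side view. Amber is the +y cell.

Run:
```python
from h import *
np.set_printoptions(precision=1,suppress=True)
t=cv2.imread("pics/top0.png"); s=cv2.imread("pics/side0.png")
def blobs(m,off,amin=6):
    n,l,st,c=cv2.connectedComponentsWithStats(m.astype(np.uint8)); return sorted([(st[i,4],c[i]+off,l==i) for i in range(1,n) if st[i,4]>=amin],key=lambda q:-q[0])
# rack
x,y,w,h=395,228,75,50; g=t[y:y+h,x:x+w].astype(int)
b=blobs(g.min(2)>185,(x,y))[0]; cn=cv2.findContours(b[2].astype(np.uint8),0,1)[0][0].reshape(-1,2)+[x,y]
P=np.array([onz("top",p,16)[:2] for p in cn],np.float32); r=cv2.minAreaRect(P); print("rack",b[0],r,"\n",cv2.boxPoints(r))
# deck
x,y,w,h=155,205,115,70; g=t[y:y+h,x:x+w].astype(int)
b=blobs((g[...,0]-g[...,2]<25)&(g[...,0]<230),(x,y))[0]
cn=cv2.findContours(b[2].astype(np.uint8),0,1)[0][0].reshape(-1,2)+[x,y]
P=np.array([onz("top",p,10)[:2] for p in cn],np.float32); r=cv2.minAreaRect(P); print("deck",b[0],r,"\n",cv2.boxPoints(r))
# outline
x,y,w,h=205,231,20,18; g=t[y:y+h,x:x+w].astype(int); W=np.clip(g.mean(2)-90,0,None); yy,xx=np.mgrid[:h,:w]
pts=np.argwhere(g.mean(2)>115)[:,::-1]+[x,y]; q=cv2.minAreaRect(pts.astype(np.float32)); print("outline",q, (W*xx).sum()/W.sum()+x,(W*yy).sum()/W.sum()+y, onz("top",q[0],10), onz("top",((W*xx).sum()/W.sum()+x,(W*yy).sum()/W.sum()+y),10))
for n,im,(x,y,w,h) in(("top",t,(230,240,25,18)),("side",s,(262,193,25,20)),("side",s,(375,318,30,40)),("top",t,(405,238,20,18))):
    hsv=cv2.cvtColor(im[y:y+h,x:x+w],cv2.COLOR_BGR2HSV); m=(hsv[...,0]<22)&(hsv[...,1]>140)&(hsv[...,2]>70)
    for a in blobs(m,(x,y))[:2]:
        k=np.argwhere(a[2]); print(n,"orange",a[0],a[1],"rows",k[:,0].min()+y,k[:,0].max()+y,"cols",k[:,1].min()+x,k[:,1].max()+x)
        print([(int(r_+y),int(k[k[:,0]==r_,1].min()+x),int(k[k[:,0]==r_,1].max()+x)) for r_ in np.unique(k[:,0])])
# black stoppers in side, top
x,y,w,h=375,318,45,60; g=s[y:y+h,x:x+w]
for a in blobs(g.max(2)<60,(x,y),15): print("side black",a[0],a[1],np.argwhere(a[2]).min(0)[::-1]+[x,y],np.argwhere(a[2]).max(0)[::-1]+[x,y])
x,y,w,h=395,228,75,50; g=t[y:y+h,x:x+w]
for a in blobs(g.max(2)<120,(x,y),8): print("top dark",a[0],a[1])
```

```text
rack 787 ((437.7513732910156, -289.96380615234375), (149.57228088378906, 48.98672866821289), 69.74861907958984) 
 [[ 388.9 -351.6]
 [ 434.8 -368.6]
 [ 486.6 -228.3]
 [ 440.7 -211.3]]
deck 3566 ((493.9629821777344, 301.79327392578125), (270.9568786621094, 105.09121704101562), 77.42990112304688) 
 [[413.2 181. ]
 [515.8 158.1]
 [574.7 422.6]
 [472.2 445.5]]
outline ((214.9038543701172, 238.98077392578125), (13.139781951904297, 10.198039054870605), 11.309932708740234) 214.97668591349822 239.27813487307986 [490.6 291.8  10. ] [489.8 291.6  10. ]
top orange 35 [242.2 250.7] rows 248 254 cols 239 247
[(248, 240, 244), (249, 239, 246), (250, 239, 247), (251, 239, 246), (252, 239, 246), (253, 239, 246), (254, 245, 245)]
side orange 71 [272.5 204.3] rows 199 210 cols 269 276
[(199, 269, 274), (200, 269, 275), (201, 270, 275), (202, 270, 275), (203, 270, 275), (204, 270, 275), (205, 270, 275), (206, 270, 275), (207, 270, 275), (208, 270, 275), (209, 271, 276), (210, 271, 274)]
side orange 83 [390.2 342.3] rows 334 350 cols 387 393
[(334, 392, 393), (335, 389, 393), (336, 389, 393), (337, 389, 393), (338, 389, 393), (339, 389, 393), (340, 389, 393), (341, 388, 393), (342, 388, 392), (343, 388, 392), (344, 388, 392), (345, 388, 392), (346, 388, 392), (347, 387, 391), (348, 387, 391), (349, 387, 391), (350, 387, 391)]
top orange 9 [413.7 246.1] rows 245 248 cols 412 415
[(245, 413, 415), (246, 413, 415), (247, 413, 414), (248, 412, 412)]
side black 79 [402.7 350.3] [395 345] [419 354]
side black 67 [391.  328.6] [386 318] [396 334]
side black 65 [410.1 372. ] [406 367] [414 377]
top dark 54 [434.5 253.2]
top dark 54 [451.8 259.2]
top dark 49 [417.  247.5]
top dark 26 [427.6 233.8]
top dark 19 [450.8 238.6]
top dark 12 [404.5 233.5]
top dark 8 [398.5 245. ]
```

Run:
```python
from h import *
np.set_printoptions(precision=2,suppress=True)
t=cv2.imread("pics/top0.png").astype(float); s=cv2.imread("pics/side0.png")
# subpixel long edges of deck: blue channel crossing per column
def edge(cols,r0f,sgn,thr=110):
    out=[]
    for c in cols:
        r0=int(round(r0f(c))); rr=np.arange(r0-5,r0+6); v=t[rr,c,0]
        for i in range(10):
            if (v[i]-thr)*(v[i+1]-thr)<0 and np.sign(v[i+1]-v[i])==sgn: out.append((c,rr[i]+(thr-v[i])/(v[i+1]-v[i])));break
    return out
U=edge(range(187,232),lambda c:213.5+(c-174)*47/270,-1); L=edge(range(178,228),lambda c:249.5+(c-167)*47/262,1)
Ls=[]
for E in(U,L):
    P=np.array([onz("top",p,10)[:2] for p in E],np.float32)
    vx,vy,x0,y0=cv2.fitLine(P,cv2.DIST_HUBER,0,.01,.01).ravel()
    if vy<0: vx,vy=-vx,-vy
    Ls.append((vx,vy,x0,y0)); print(len(E),"yaw",-np.arctan2(vx,vy),"x at y=291.7:",x0+vx/vy*(291.7-y0))
yaw=-0.5*sum(np.arctan2(l[0],l[1]) for l in Ls)
R=np.array([[np.cos(yaw),-np.sin(yaw)],[np.sin(yaw),np.cos(yaw)]]); mid=np.array([490,291.7])
print("yaw",yaw,"edges dist", [(R.T@(np.array(l[2:])-mid))[0] for l in Ls])
for nm,p in(("grip",(-20,-94,113.5)),("grip_c",(-20,-94,100)),("bore",(0,59,60)),("mid",(0,0,10))):
    w=np.array([*(mid+R@np.array(p[:2])),p[2]]); print(nm,w,"top",proj("top",w),"side",proj("side",w))
a=np.array([437.75,-289.96]);ps=-np.radians(90-69.75);v=np.array([-np.sin(ps),np.cos(ps)])
for k in(48,0,-48): 
    w=np.array([*(a+k*v),60]);print("cell",w,"stopper mid top/side",proj("top",w),proj("side",w))
x,y=255,180; g=s[y:y+20,x:x+20].mean(2); m=(g<75).astype(np.uint8); print(m)
```

```text
45 yaw -0.21367127 x at y=291.7: 540.5299
50 yaw -0.21288438 x at y=291.7: 439.0875
yaw -0.21327782 edges dist [np.float64(49.3921322273718), np.float64(-49.772692381684465)]
grip [450.56 204.06 113.5 ] top [241.99 251.49] side [271.17 199.48]
grip_c [450.56 204.06 100.  ] top [242.8  251.72] side [271.48 204.21]
bore [502.49 349.36  60.  ] top [188.8  233.63] side [264.3  188.68]
mid [490.  291.7  10. ] top [214.96 239.2 ] side [271.01 214.43]
cell [ 454.36 -244.93   60.  ] stopper mid top/side [419.15 246.89] [389.61 329.34]
cell [ 437.75 -289.96   60.  ] stopper mid top/side [436.91 252.94] [399.11 349.36]
cell [ 421.14 -334.99   60.  ] stopper mid top/side [454.7  258.99] [409.58 371.45]
[[0 0 0 0 0 0 0 0 0 0 0 0 0 0 0 0 0 0 0 0]
 [0 0 0 0 0 0 0 0 0 0 0 0 0 0 0 0 0 0 0 0]
 [0 0 0 0 0 0 0 0 0 1 1 0 0 1 0 0 1 0 0 0]
 [0 0 0 0 0 0 1 1 1 1 1 1 0 0 1 0 0 0 0 0]
 [1 0 1 1 0 1 1 1 1 1 1 1 1 0 0 0 0 0 0 0]
 [0 1 0 0 1 1 1 1 1 1 1 1 1 1 0 0 0 0 0 0]
 [0 0 0 0 1 1 1 1 1 1 1 1 1 1 1 0 0 0 1 0]
 [0 0 0 1 1 1 1 1 0 0 0 0 1 1 1 0 0 1 0 0]
 [0 0 0 1 1 1 1 1 0 0 0 0 0 1 1 0 0 0 1 0]
 [0 0 0 0 1 1 1 0 0 0 0 0 0 1 1 0 0 0 1 0]
 [0 0 0 0 1 1 1 0 0 0 0 0 0 1 1 0 0 0 1 0]
 [0 0 0 0 1 1 1 1 0 0 0 0 1 1 0 0 0 1 0 0]
 [0 0 0 1 1 1 1 1 1 1 1 1 1 1 0 0 0 0 1 0]
 [0 0 0 1 1 0 1 1 1 1 1 1 1 1 0 0 1 0 1 0]
 [0 0 0 0 1 1 1 1 1 1 1 1 1 1 0 0 0 0 0 1]
 [0 0 0 0 1 1 1 1 1 1 1 1 1 1 0 0 0 0 0 1]
 [0 0 0 0 1 1 1 1 1 1 1 1 1 1 0 0 0 1 0 1]
 [0 0 0 0 1 1 1 1 1 1 1 1 1 1 0 0 0 0 0 1]
 [0 0 0 0 1 1 1 1 1 1 1 1 1 1 0 1 1 0 0 1]
 [0 0 0 0 1 1 1 1 1 1 1 1 1 1 0 0 0 0 0 0]]
```

```bash
cat >> h.py <<'E'
from scipy.spatial.transform import Rotation as Ro
def to(p,th):
    s=arm.read_state(); R=Ro.from_quat(s["ee_rot"]); T=Ro.from_euler("z",th)*Ro.from_euler("x",np.pi)
    print("shift",np.round(R.inv().apply(np.array(p)-s["position"]),1),"rot",np.round((R.inv()*T).as_rotvec(),4))
def where():
    s=arm.read_state(); R=Ro.from_quat(s["ee_rot"]).as_matrix()
    print(round(s["clock"],2),np.round(s["position"],1),"th",np.arctan2(R[1,0],R[0,0]).round(4),"z",R[:,2].round(4),"F",s["contact_force"].round(1),"w",round(s["gripper_width"],1),"g",round(s["grasp_force"],1))
RIG=-0.2133; RK=-0.3534
E
python3 -c "
from h import *
to((450.6,204.1,180),RIG-np.pi/2)"
```

```text
shift [392.9 323.7  68. ] rot [ 1.5000e-03 -1.6000e-03  1.5562e+00]
```

```bash
r='393 324 67 0.0015 -0.0016 1.556'; python3 jog.py '393 324 67 0.0015 -0.0016 1.556;393 324 67 0.0015 -0.0016 1.556;393 324 67 0.0015 -0.0016 1.556;393 324 67 0.0015 -0.0016 1.556;393 324 67 0.0015 -0.0016 1.556;393 324 67 0.0015 -0.0016 1.556;393 324 67 0.0015 -0.0016 1.556;393 324 67 0.0015 -0.0016 1.556;393 324 67 0.0015 -0.0016 1.556;393 324 67 0.0015 -0.0016 1.556' 36; python3 -c "
from h import *
where();to((450.6,204.1,180),RIG-np.pi/2)"
```

```text
clock: 1.1
position: [443.2, 213.4, 182.8]
ee_rot: [-0.647, 0.762, 0.001, 0.001]
contact_force: [1.2, 0.2, 0.6]
gripper_width: 35.8
grasp_force: 0.0
1.1 [443.2 213.4 182.8] th -1.7336 z [ 2.0e-04  1.9e-03 -1.0e+00] F [1.2 0.2 0.6] w 35.8 g 0.0
shift [ 8.  -8.8  2.8] rot [0.0001 0.0019 0.0505]
```

```bash
python3 jog.py '0 0 0 0 0 0;0 0 0 0 0 0;0 0 0 0 0 0' >/dev/null; python3 -c "
from h import *
where();to((450.6,204.1,109),RIG-np.pi/2)
cv2.imwrite('pics/s1.png',get_image('side'));t=get_image('top');cv2.imwrite('pics/t1.png',t)
a=cv2.imread('pics/s1.png')[120:270,200:340];cv2.imwrite('pics/c1.png',np.hstack([cv2.resize(a,None,fx=3,fy=3),cv2.resize(t[200:310,170:280],(350,450))]))"
```

```text
1.4 [442.2 215.8 183.1] th -1.7265 z [ 3.e-04  2.e-03 -1.e+00] F [ 0.9 -0.2  0.1] w 36.1 g 0.0
shift [ 10.4 -10.1  74.1] rot [0.0001 0.002  0.0576]
```

View pics/c1.png

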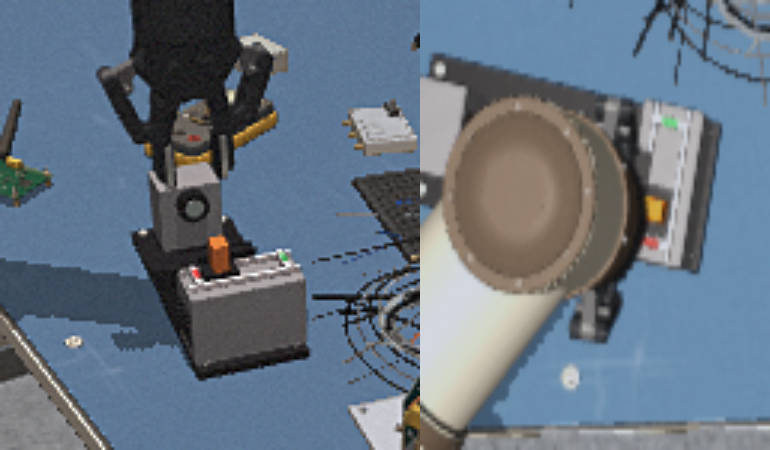

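Finger line is parallel to the shutter track; gripper is above and slightly off the grip. Align, then descend to straddle it.

```bash
python3 jog.py '10.4 -10.1 20 0 0.002 0.0576;10.4 -10.1 40 0 0.002 0.0576;10.4 -10.1 57 0 0.002 0.0576;10.4 -10.1 66 0 0.002 0.0576;10.4 -10.1 74 0 0.002 0.0576;10.4 -10.1 74 0 0.002 0.0576;10.4 -10.1 74 0 0.002 0.0576' | grep force; python3 -c "
from h import *
where();to((450.6,204.1,108),RIG-np.pi/2)"
```

```text
contact_force: [1.3, -0.2, 0.1]
grasp_force: 0.0
2.2 [451.1 204.2 109.6] th -1.7844 z [ 8.e-04  4.e-04 -1.e+00] F [ 1.3 -0.2  0.1] w 35.8 g 0.0
shift [0.2 0.5 1.6] rot [-0.0007  0.0006 -0.0003]
```

```bash
python3 jog.py '0 -5 1 0 0 0;0 -10 1 0 0 0;0 -15 1 0 0 0;0 -21 1 0 0 0;0 -27 1 0 0 0;0 -33 1 0 0 0;0 -39 1 0 0 0;0 -44 1 0 0 0;0 -47 1 0 0 0;0 -47 1 0 0 0'  | grep force; python3 -c "
from h import *
where()"; python3 jog.py '0 -2 0 0 0 0;0 -4 0 0 0 0;0 -4 0 0 0 0'  | grep force; python3 -c "
from h import *
where()"
```

```text
contact_force: [0.3, 0.3, -0.4]
grasp_force: 0.0
3.2 [497.4 193.4 108. ] th -1.7857 z [ 5.e-04 -1.e-04 -1.e+00] F [ 0.3  0.3 -0.4] w 35.7 g 0.0
contact_force: [-1.7, 1.2, -0.9]
grasp_force: 0.5
3.5 [500.7 192.6 108. ] th -1.7854 z [-3.e-04 -2.e-04 -1.e+00] F [-1.7  1.2 -0.9] w 36.2 g 0.5
```

```bash
python3 jog.py '0 -2 0 0 0 0;0 -3 0 0 0 0;0 -3 0 0 0 0'  | grep contact; python3 jog.py '0 -2 0 0 0 0;0 -3 0 0 0 0;0 -3 0 0 0 0'  | grep contact; python3 -c "
from h import *
where()
a=get_image('side');cv2.imwrite('pics/s2.png',a)
cv2.imwrite('pics/c2.png',cv2.resize(a[120:270,200:340],None,fx=4,fy=4))"
```

```text
contact_force: [-9.8, 5.3, 4.6]
contact_force: [-18.2, 10.7, 10.5]
4.1 [501.6 192.2 107.8] th -1.7868 z [-9.5e-03 -3.0e-04 -1.0e+00] F [-18.2  10.7  10.5] w 36.2 g 10.4
```

View pics/c2.png

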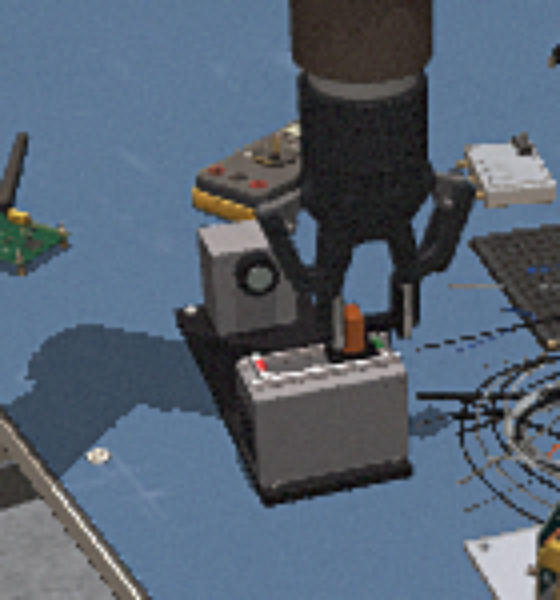

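The grip sits at the green end with the −x finger pushing on it (force rose while travel stopped at about 40 mm). I'll back off, lift, and go to the rack.

```bash
python3 jog.py '0 5 0 0 0 0;0 14 0 0 0 0;0 14 0 0 0 0;0 14 -30 0 0 0;0 14 -70 0 0 0;0 14 -110 0 0 0;0 14 -110 0 0 0;0 14 -110 0 0 0'|grep contact; python3 -c "
from h import *
where();to((454.4,-244.9,190),RK-np.pi/2)
a=get_image('side');x,y,w,h=240,165,70,85
hsv=cv2.cvtColor(a[y:y+h,x:x+w],cv2.COLOR_BGR2HSV); m=(hsv[...,0]<22)&(hsv[...,1]>140)&(hsv[...,2]>70);k=np.argwhere(m);print('orange',k.mean(0)[::-1]+[x,y])
R=Ro.from_euler('z',RIG).as_matrix()
print(proj('side',np.array([490,291.7,0])+R@[20,-94,100]))"
```

```text
contact_force: [0.0, 0.1, -0.6]
4.95 [493.5 194.4 219.1] th -1.786 z [ 0.0023  0.0019 -1.    ] F [ 0.   0.1 -0.6] w 35.8 g 0.0
shift [437.6 -55.6  28.2] rot [-0.0017  0.0024  0.1382]
orange [272.15686275 182.21568627]
[286.97934271 201.38439722]
```

```bash
python3 jog.py '438 -56 28 -0.0017 0.0024 0.138;438 -56 28 -0.0017 0.0024 0.138;438 -56 28 -0.0017 0.0024 0.138;438 -56 28 -0.0017 0.0024 0.138;438 -56 28 -0.0017 0.0024 0.138;438 -56 28 -0.0017 0.0024 0.138;438 -56 28 -0.0017 0.0024 0.138;438 -56 28 -0.0017 0.0024 0.138;438 -56 28 -0.0017 0.0024 0.138;438 -56 28 -0.0017 0.0024 0.138'|grep contact;python3 jog.py '0 0 0 0 0 0;0 0 0 0 0 0;0 0 0 0 0 0' 44 >/dev/null; python3 -c "
from h import *
where();to((454.4,-244.9,100),RK-np.pi/2)
a=get_image('side');x,y,w,h=262,190,40,25
hsv=cv2.cvtColor(a[y:y+h,x:x+w],cv2.COLOR_BGR2HSV); m=(hsv[...,0]<22)&(hsv[...,1]>140)&(hsv[...,2]>70);k=np.argwhere(m);print('orange',len(k),k.mean(0)[::-1]+[x,y])
cv2.imwrite('pics/c3.png',cv2.resize(a[230:420,310:460],None,fx=3,fy=3))"
```

```text
contact_force: [-0.9, 0.8, -0.5]
6.3 [ 454.4 -244.4  189.8] th -1.9216 z [-0.003  -0.0017 -1.    ] F [-0.3 -0.  -0.4] w 44.0 g 0.0
shift [ 0.2 -0.3 89.8] rot [ 0.0022 -0.0026  0.0026]
orange 77 [285.96103896 202.12987013]
```

View pics/c3.png

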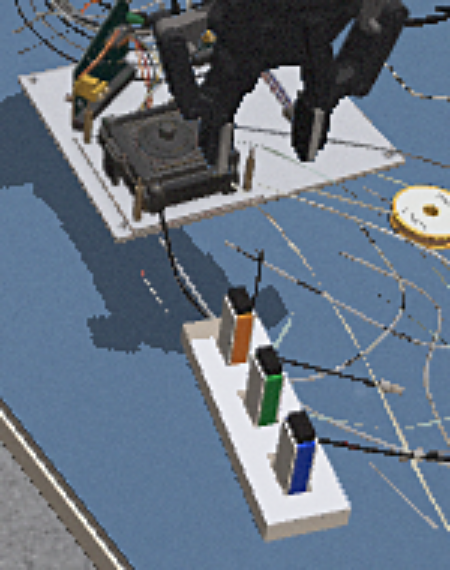

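The gripper is above the rack with all three cells standing. I'll check the shutter travel in the images more carefully before carrying on.

Run:
```python
from h import *
t0=cv2.imread("pics/top0.png"); t=get_image("top"); s=get_image("side")
cv2.imwrite("pics/t4.png",t)
R=Ro.from_euler('z',RIG).as_matrix()
def org(im,x,y,w,h):
    hsv=cv2.cvtColor(im[y:y+h,x:x+w],cv2.COLOR_BGR2HSV); m=(hsv[...,0]<22)&(hsv[...,1]>140)&(hsv[...,2]>70);k=np.argwhere(m)
    print([(int(r_+y),int(k[k[:,0]==r_,1].min()+x),int(k[k[:,0]==r_,1].max()+x)) for r_ in np.unique(k[:,0])], k.mean(0)[::-1]+[x,y]); return k.mean(0)[::-1]+[x,y]
a=org(t0,230,240,25,18); b=org(t,230,225,25,28)
pa,pb=onz("top",a,110),onz("top",b,110); print("travel top",R.T@(pb-pa))
org(s,262,193,40,20)
```

```text
[(248, 240, 244), (249, 239, 246), (250, 239, 247), (251, 239, 246), (252, 239, 246), (253, 239, 246), (254, 245, 245)] [242.17142857 250.71428571]
[(233, 243, 246), (234, 242, 249), (235, 242, 250), (236, 242, 250), (237, 242, 249), (238, 242, 249), (239, 245, 249)] [245.48717949 236.17948718]
travel top [37.0849529  -0.91777815  0.        ]
[(196, 286, 288), (197, 284, 289), (198, 284, 289), (199, 284, 290), (200, 284, 290), (201, 285, 290), (202, 284, 290), (203, 284, 290), (204, 284, 290), (205, 285, 290), (206, 285, 290), (207, 286, 290), (210, 264, 265), (211, 265, 266), (212, 266, 266)] [285.70512821 202.24358974]
```

Both views put the grip at the open end, within about 1 px of the prediction. The force build-up at a pad-derived slide position of 40 mm confirms it's home. Next, the cell.

```bash
python3 jog.py '0.2 -0.3 45 0.0022 -0.0026 0.0026;0.2 -0.3 85 0.0022 -0.0026 0.0026;0.2 -0.3 115 0.0022 -0.0026 0.0026;0.2 -0.3 135 0.0022 -0.0026 0.0026;0.2 -0.3 149 0.0022 -0.0026 0.0026;0.2 -0.3 149 0.0022 -0.0026 0.0026;0.2 -0.3 149 0.0022 -0.0026 0.0026'|grep contact; python3 -c "
from h import *
where();to((454.4,-244.9,40.5),RK-np.pi/2)
a=get_image('side');t=get_image('top')
cv2.imwrite('pics/c5.png',np.hstack([cv2.resize(a[290:410,340:450],None,fx=4,fy=4),cv2.resize(t[220:280,380:450],(350,480)[:2])]))"
```

```text
contact_force: [-0.5, -0.3, 0.3]
7.15 [ 454.7 -245.8   41.5] th -1.9249 z [ 9.e-04 -5.e-04 -1.e+00] F [-0.5 -0.3  0.3] w 43.9 g 0.0
shift [-0.7  0.6  1. ] rot [-0.001  -0.0001 -0.0007]
```

View pics/c5.png

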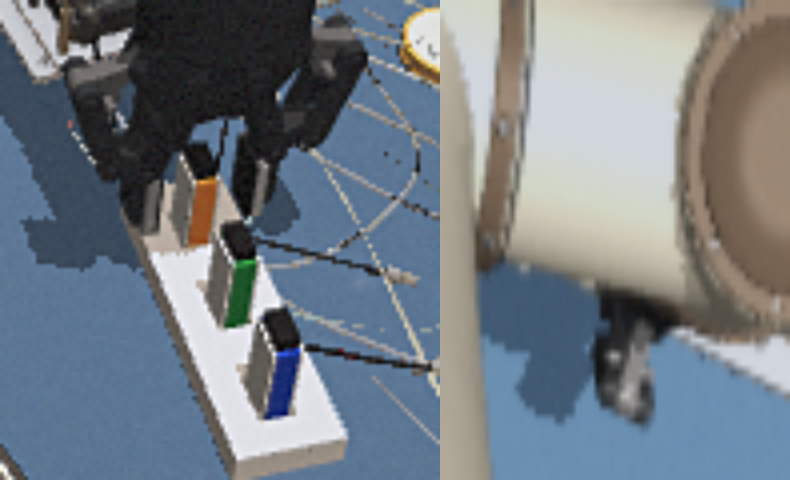

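Amber stands centred between the pads. Correct slightly and close gently in stages.

```bash
python3 jog.py '-0.7 0.6 1 0 0 0;-0.7 0.6 1 0 0 0;-0.7 0.6 1 0 0 0;-0.7 0.6 1 0 0 0' 17|egrep 'contact|width|grasp'; python3 jog.py '0 0 0 0 0 0;0 0 0 0 0 0;0 0 0 0 0 0;0 0 0 0 0 0' 10|egrep 'contact|width|grasp'; python3 -c "
from h import *
where()"
```

```text
contact_force: [-0.1, -0.2, -0.4]
gripper_width: 17.1
grasp_force: 0.0
contact_force: [-0.6, 0.3, 3.2]
gripper_width: 13.0
grasp_force: 58.8
8.05 [ 454.2 -245.3   40.4] th -1.9258 z [ 1.3e-03 -5.0e-04 -1.0e+00] F [-0.6  0.3  3.2] w 13.0 g 58.8
```

```bash
python3 jog.py '0 0 -3 0 0 0;0 0 -8 0 0 0;0 0 -15 0 0 0;0 0 -35 0 0 0;0 0 -65 0 0 0;0 0 -100 0 0 0;0 0 -130 0 0 0;0 0 -150 0 0 0;0 0 -150 0 0 0;0 0 -150 0 0 0'|egrep 'contact|width|grasp'; python3 -c "
from h import *
where();to((490,291.7,190),RIG-np.pi/2)
a=get_image('side');cv2.imwrite('pics/s6.png',a);t=get_image('top')
cv2.imwrite('pics/c6.png',cv2.resize(a[220:400,320:460],None,fx=3,fy=3))"
```

```text
contact_force: [-1.0, 0.2, -0.4]
gripper_width: 13.0
grasp_force: 58.7
9.05 [ 453.  -244.8  190. ] th -1.9265 z [ 1.e-04  6.e-04 -1.e+00] F [-1.   0.2 -0.4] w 13.0 g 58.7
shift [-5.158e+02  1.522e+02  3.000e-01] rot [ 0.      0.0006 -0.1424]
```

View pics/c6.png

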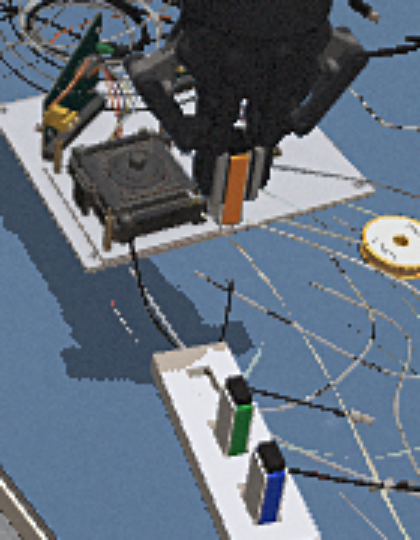

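The amber cell is lifted and upright; green and blue still stand in the rack. Carry it over to the rig.

```bash
python3 jog.py '-516 152 0 0 0.0006 -0.1424;-516 152 0 0 0.0006 -0.1424;-516 152 0 0 0.0006 -0.1424;-516 152 0 0 0.0006 -0.1424;-516 152 0 0 0.0006 -0.1424;-516 152 0 0 0.0006 -0.1424;-516 152 0 0 0.0006 -0.1424;-516 152 0 0 0.0006 -0.1424;-516 152 0 0 0.0006 -0.1424;-516 152 0 0 0.0006 -0.1424'|egrep 'contact|width|grasp';python3 jog.py '0 0 0 0 0 0;0 0 0 0 0 0;0 0 0 0 0 0;0 0 0 0 0 0' >/dev/null; python3 -c "
from h import *
where();to((490,291.7,74.4),RIG-np.pi/2)"
```

```text
contact_force: [1.8, 0.5, 0.5]
gripper_width: 12.9
grasp_force: 58.7
10.55 [487.9 252.2 189.6] th -1.7851 z [-7.0e-04 -1.8e-03 -1.0e+00] F [-0.5  0.4 -0.3] w 13.0 g 58.7
shift [-39.2   6.3 115.1] rot [ 0.0003 -0.0019 -0.001 ]
```

Align at height, then go down.

```bash
python3 jog.py '-39.2 6.3 0 0.0003 -0.0019 -0.001;-39.2 6.3 0 0.0003 -0.0019 -0.001;-39.2 6.3 20 0.0003 -0.0019 -0.001;-39.2 6.3 45 0.0003 -0.0019 -0.001;-39.2 6.3 70 0.0003 -0.0019 -0.001;-39.2 6.3 92 0.0003 -0.0019 -0.001;-39.2 6.3 108 0.0003 -0.0019 -0.001;-39.2 6.3 115 0.0003 -0.0019 -0.001;-39.2 6.3 115 0.0003 -0.0019 -0.001;-39.2 6.3 115 0.0003 -0.0019 -0.001'|egrep 'contact|width|grasp'; python3 -c "
from h import *
where();to((490,291.7,74.4),RIG-np.pi/2)
a=get_image('side');cv2.imwrite('pics/s7.png',a);t=get_image('top');cv2.imwrite('pics/t7.png',t)
cv2.imwrite('pics/c7.png',np.hstack([cv2.resize(a[140:250,230:330],None,fx=5,fy=5)[:550],cv2.resize(t[200:280,160:210],(280,550)[:2])]))
R=Ro.from_euler('z',RIG).as_matrix();m=np.array([490,291.7,0])
for p in((-5,-10,40),(5,-10,40),(-5,-10,90),(5,-10,90),(0,59,60),(-7,0,40)): print(p,(proj('side',m+R@p)).round(2),((proj('side',m+R@p)-[230,140])*5).round())"
```

```text
contact_force: [0.2, 0.5, -0.8]
gripper_width: 13.3
grasp_force: 58.7
11.55 [490.9 293.1  75.8] th -1.7829 z [ 0.0023  0.0018 -1.    ] F [ 0.2  0.5 -0.8] w 13.3 g 58.7
shift [1.6 0.6 1.4] rot [-0.0018  0.0022  0.0012]
(-5, -10, 40) [269.61 207.23] [198. 336.]
(5, -10, 40) [273.18 206.57] [216. 333.]
(-5, -10, 90) [268.52 190.99] [193. 255.]
(5, -10, 90) [272.19 190.36] [211. 252.]
(0, 59, 60) [264.3  188.68] [171. 243.]
(-7, 0, 40) [267.9  205.55] [190. 328.]
```

View pics/c7.png

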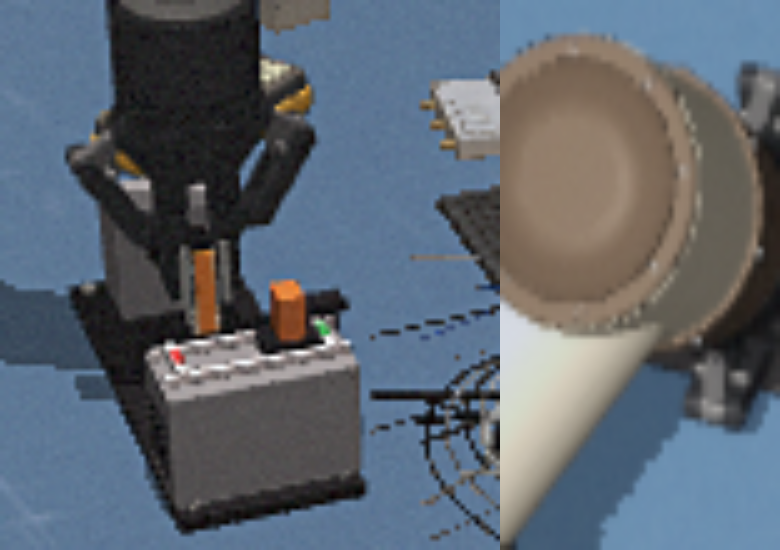

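The cell hangs on the beam line in front of the detector bore, with the shutter grip next to the green mark. Apply the last small correction and measure.

```bash
python3 jog.py '1.6 0.6 1.4 -0.0018 0.0022 0.0012;1.6 0.6 1.4 -0.0018 0.0022 0.0012;1.6 0.6 1.4 -0.0018 0.0022 0.0012;1.6 0.6 1.4 -0.0018 0.0022 0.0012;1.6 0.6 1.4 -0.0018 0.0022 0.0012;1.6 0.6 1.4 -0.0018 0.0022 0.0012'|egrep 'contact|width|grasp'
cat > m.py <<'E'
from h import *
where();to((490,291.7,74.4),RIG-np.pi/2)
a=np.mean([get_image('side').astype(float) for _ in range(2)],0).astype(np.uint8)
x,y,w,h=258,180,22,32
hsv=cv2.cvtColor(a[y:y+h,x:x+w],cv2.COLOR_BGR2HSV); m=(hsv[...,0]<25)&(hsv[...,1]>110)&(hsv[...,2]>60);k=np.argwhere(m)
print([(int(r+y),int(k[k[:,0]==r,1].min()+x),int(k[k[:,0]==r,1].max()+x)) for r in np.unique(k[:,0])])
print(a[203:211,268:276,2]); print(a[198,262:282,2])
R=Ro.from_euler('z',RIG).as_matrix();m=np.array([490,291.7,0])
for p in((0,-10,42),(0,-10,60),(-5,-10,60),(5,-10,60)): print(p,proj('side',m+R@p).round(2))
for d in((1,0,0),(0,1,0),(0,0,1)):print(d,proj('side',m+R@(np.array([0,-10,60.])+d))-proj('side',m+R@[0,-10,60]))
E
python3 m.py
```

```text
contact_force: [0.2, 0.6, 0.1]
gripper_width: 13.2
grasp_force: 58.7
12.25 [489.4 291.8  73.6] th -1.7837 z [-1.1e-03 -8.0e-04 -1.0e+00] F [0.2 0.6 0.1] w 13.2 g 58.7
shift [-0.  -0.6 -0.8] rot [ 0.0009 -0.001   0.0004]
[(191, 269, 272), (192, 268, 271), (193, 268, 272), (194, 268, 272), (195, 269, 272), (196, 269, 272), (197, 269, 272), (198, 269, 272), (199, 269, 272), (200, 269, 272), (201, 269, 272), (202, 269, 272), (203, 269, 272), (204, 269, 272), (205, 269, 272), (206, 269, 272), (207, 269, 271), (210, 264, 265), (211, 265, 266)]
[[119 140 150 147 160  78  23  27]
 [111 130 149 147 154 110  29  28]
 [111 122 148 148 154 116  23  14]
 [116 124 147 146 148 103   9   0]
 [ 59 125  86 138 171 185 199 255]
 [195 255 254 228 176 101 116 146]
 [111 117 138 131 121 130 108  95]
 [122  96 135  88 161 167 165 166]]
[ 57  27  21  35  97  96  88 149 149 150 154  44  96  81  20  26  40  42
  60  95]
(0, -10, 42) [271.35 206.26]
(0, -10, 60) [270.99 200.5 ]
(-5, -10, 60) [269.18 200.83]
(5, -10, 60) [272.79 200.18]
(1, 0, 0) [ 0.36111627 -0.06490117]
(0, 1, 0) [-0.10116623 -0.17881498]
(0, 0, 1) [-0.02070148 -0.32295691]
```

```bash
python3 jog.py '0 -0.8 -0.8 0.0009 -0.001 0.0004;0 -0.8 -0.8 0.0009 -0.001 0.0004;0 -0.8 -0.8 0.0009 -0.001 0.0004;0 -0.8 -0.8 0.0009 -0.001 0.0004;0 -0.8 -0.8 0.0009 -0.001 0.0004;0 -0.8 -0.8 0.0009 -0.001 0.0004;0 -0.8 -0.8 0.0009 -0.001 0.0004;0 -0.8 -0.8 0.0009 -0.001 0.0004'|egrep 'contact|width|grasp'; python3 m.py
```

```text
contact_force: [0.3, -0.3, -0.4]
gripper_width: 12.8
grasp_force: 58.7
13.15 [490.2 291.6  74.4] th -1.7842 z [ 0.  0. -1.] F [ 0.3 -0.3 -0.4] w 12.8 g 58.7
shift [-0.   0.2 -0. ] rot [ 0.      0.     -0.0001]
[(191, 268, 272), (192, 269, 272), (193, 269, 272), (194, 269, 272), (195, 269, 272), (196, 269, 272), (197, 269, 272), (198, 269, 272), (199, 269, 272), (200, 269, 272), (201, 269, 272), (202, 269, 272), (203, 269, 272), (204, 270, 272), (205, 270, 273), (206, 270, 272), (207, 270, 270), (210, 264, 265), (211, 265, 266)]
[[ 72 139 148 147 151 164  42  17]
 [104 124 151 146 149 173  40  21]
 [110 138 149 145 152 150  32  18]
 [ 56 141 152 149 152 120  10   0]
 [  0 138  84  78 148 161 196 255]
 [194 255 255 228 178  99 114 145]
 [111 118 135 132 123 133 108  97]
 [120  91 133  91 162 168 166 165]]
[ 77  25  22  25  92 101  27 113 149 152 159  71  72 100  43  34  38  34
  65  96]
(0, -10, 42) [271.35 206.26]
(0, -10, 60) [270.99 200.5 ]
(-5, -10, 60) [269.18 200.83]
(5, -10, 60) [272.79 200.18]
(1, 0, 0) [ 0.36111627 -0.06490117]
(0, 1, 0) [-0.10116623 -0.17881498]
(0, 0, 1) [-0.02070148 -0.32295691]
```

On target; handing in.

```bash
python3 -c "
from bench import arm, get_image, get_calibration
print(arm.job_done())"
```

```text
the job is handed in; nothing more can be done
None
```

The job is handed in at about 13 s: the shutter is open against the green stop, and the amber cell is held still and upright at mid-beam by its frosted faces, about 1 mm off at most by camera and arm readings; its place along the beam rests on the rack measurement. Green and blue were standing in the rack when last seen, just after amber was lifted out.

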